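Open the lever socket and hold the blue module over it for a pin check

TASK

Swing the red-knobbed lever on the green test socket fully open (upright), then take the blue module out of the tray and carry it over the top of the black connector box without bumping the box. Stop with the module hovering level about a centimetre above the socket, its pin rows centred over and in line with the socket's two slots (either way round), never touching the socket, so the pins can be inspected before seating. Leave the lever open and everything else where it stands, and finish still holding the module steady there: do not lower it or let go.

Things in the scene. Friction and masses are not known exactly. Their poses are not given: they have to be found in the camera images.
- socket: green lever socket, block 100 (x) x 56 (y) x 32 mm high, fixed on a 140 x 90 x 4 mm aluminium plate whose centre is 5 mm along +x. Origin: centre of the block's underside, on the bench. x runs along the two pin slots towards the lever end; z up. Fixed to the bench
- socket_mouth (a point): centre of the socket's top face (32 mm above the bench), axes as the socket's. The two slots (7 mm wide, 76 mm long, 12 mm deep) run along x at y = +10.5 and -10.5 mm
- lever (a joint): angle of the socket's lever (rad): 0 = shut, the lever points along the socket's +x, away from the block, rising 0.17 rad above level; grows as the knob swings up; 1.4 = stop, fully open, upright. It starts shut or slightly raised. Friction hinge (about 0.05 N m): it stays where it is left
- lever_knob (a point): centre of the lever's red knob, a 16 mm thick, 24 mm long cylinder lying along the socket's y (the hinge direction), on a steel arm 8 mm wide; 65 mm from the hinge axis. It can be pinched from above across its 24 mm length and swung in an arc with the tool kept pointing down
- lever_hinge (a point): point on the lever's hinge axis, 57 mm along the socket's +x from its centre, 26 mm above the bench; the axis runs along the socket's y. Axes as the socket's
- module_blue: the blue module, about 80 g: brass pin rows 60 mm long, 3 mm thick, 8 mm tall at y = +10.5 and -10.5 mm, a green board 72 (x) x 32 (y) x 4 mm above them, then a blue can 58 (x) x 32 (y) x 26 mm; 38 mm tall in all. Origin: centre of its underside, level with the pin tips; x along its length, z up. Grip it across y
- module_yellow: yellow module, same shape and size as the blue one, to be left alone
- module_grey: grey module, same shape and size as the blue one, to be left alone
- tray: fixed black tray, 100 (x) x 236 (y) mm, floor 4 mm thick, rim 10 mm high. The three modules stand on its floor in a row along y, 76 mm apart, in any order, each roughly along the tray's x. Origin: centre of the underside
- connector_box: fixed black box 260 (x) x 60 (y) x 58 mm with steel connectors on top, 78 mm high in all, lying between the tray and the socket. Origin: centre of its underside; x along its length
- spool: orange spool, 60 mm diameter, 52 mm high, origin under its centre; bystander
- mug: blue mug, 80 mm diameter, 90 mm high, origin under its centre; bystander
- multimeter: yellow multimeter, 150 x 80 x 38 mm, lying flat, origin under its centre; bystander
- cleaner: white bottle with red cap, 56 mm diameter, 130 mm high, origin under its centre; bystander

How it is judged (in metres and radians):
On the way, in this order (a step that is already met when the one before it is completed fails the run):
1. the lever is swung open (past 1.2 rad) (value of joint lever above 1.2 rad), for 0.2 s.
2. the blue module passes over the connector box, its pins above the connectors (z of module_blue in the frame of connector_box above 0.079 m and y of module_blue in the frame of connector_box between -0.04 and 0.04 m and x of module_blue in the frame of connector_box between -0.15 and 0.15 m), for 0.05 s.
At the end, for the whole second after the job is handed in: Blue module held still by the fingers alone, pin tips 3-18 mm above the socket top, centred within 6 mm along and 5 mm across, in line within 0.1 rad (either way round), level within 0.1 rad; lever open past 1.15 rad; bystanders within 20 mm of their starts (x of module_blue in the frame of socket_mouth between -0.006 and 0.006 m and y of module_blue in the frame of socket_mouth between -0.005 and 0.005 m and z of module_blue in the frame of socket_mouth between 0.003 and 0.018 m and angle between the x axis of module_blue and the x axis of socket, either way round below 0.1 rad and angle between module_blue's own z axis and vertical below 0.1 rad and contact force between module_blue and socket below 0.05 N and contact force between the fingers and module_blue above 1 N and linear speed of module_blue below 0.01 m/s and value of joint lever above 1.15 rad and contact force between module_blue and tray below 0.05 N and contact force between module_blue and connector_box below 0.05 N and contact force between module_blue and module_yellow below 0.05 N and contact force between module_blue and module_grey below 0.05 N and contact force between module_blue and spool below 0.05 N and contact force between module_blue and mug below 0.05 N and contact force between module_blue and multimeter below 0.05 N and contact force between module_blue and cleaner below 0.05 N and distance of each of module_yellow, module_grey, spool, mug, multimeter, cleaner from where it was at the start of the episode below 0.02 m); the arm keeps its last pose, push and grip.
It fails at once if the blue module touches the socket or its lever (contact force between module_blue and socket above 0.5 N).
It fails at once if the blue module bumps the connector box (contact force between module_blue and connector_box above 0.5 N).
It fails at once if the robot bumps the connector box (contact force between the arm and connector_box above 3 N).
It fails at once if the fingers bump the connector box (contact force between the fingers and connector_box above 3 N).
It fails at once if a bystander is disturbed (distance of any of module_yellow, module_grey, spool, mug, multimeter, cleaner from where it was at the start of the episode above 0.02 m).
It also fails if it takes over 61 s, if anything falls off the work surface, if the arm or the gripper's body presses on something with over 40 N, if the wrist force passes 120 N, or if a joint passes its speed limit or range.

ROBOT

A 7-joint arm with a two-finger parallel gripper is mounted at the origin on the work surface. World frame = base frame: x ahead of the robot, y to its left, z up, the work surface at z = 0. Lengths are in m, angles in degrees, forces in N, time in s.
With the tool pointing down it reaches from about 0.425 to 1.025 m from the base axis. Payload 3.6 kg.
Tool frame: the origin (TCP) lies at the very end of the fingers, on their centre line; the grasp point (between the pads) lies 19 mm behind it (manip.grip_depth is the distance from the TCP to the grasp point, in m); z points along the fingers, y is the line along which they close (so a half turn about z gives the same grasp; the last joint's range is limited). The gripper opens to 85 mm and grips with 20 to 120 N. Pads are 22 mm wide; open, the fingers measure 114 mm over their backs; the gripper's body (76 mm by 85 mm) begins 54 mm behind the grasp point. The pads swing forward as they close: fully open they stand 13 mm farther back than shut.
Start: joints at [69.586, 33.873, 2.773, 92.16, -1.908, 54.013, -1.931], TCP at [0.188, -0.7, 0.231] pointing down, gripper open.
Joint ranges: [-153.93, 153.93], [-27.13, 128.08], [-72.61, 78.16], [10.71, 143.7], [-87.88, 267.88], [4.46, 118.87], [-176.78, 176.78]. Speed limits (degrees/s): [147.25, 147.25, 180, 180, 180, 180, 180].

INTERFACE

Orientations are given as [roll, pitch, yaw] about the fixed x, y, z axes, in that order (R = Rz(yaw) Ry(pitch) Rx(roll)).
In Python, from bench import manip, eyes, telemetry, workorder gives the robot as it stands (manip), with the cameras (eyes), the readings (telemetry) and the job (workorder).
- The arm moves only by the tool nudge_tcp, called after "Request:" in YAML: its name, and indented under it one key for each argument. Schema: {"type":"object","properties":{"moves":{"type":"array","items":{"type":"object","properties":{"rotvec":{"type":"array","items":{"type":"number"},"minItems":3,"maxItems":3},"pos":{"type":"array","items":{"type":"number"},"minItems":3,"maxItems":3},"finger_gap":{"type":"number"}},"additionalProperties":false,"required":["finger_gap"]},"minItems":1,"maxItems":20},"grip_force":{"type":"number"},"only":{"type":"string"},"quiet":{"type":"boolean"},"lines":{"type":"string"}},"required":["moves"],"additionalProperties":false}. moves is a list of rows, 1 to 20 of them, each an object with the fields rotvec (a list: a rotation vector rx, ry, rz in normalised numbers (1 is 90 degrees)), pos (a list: dx, dy, dz in a scale on which 1.0 is 0.6 m), finger_gap (the opening from 0.0 (shut) to 1.0 (fully open)); a field left out counts as zero (the opening has to be given); each row is the pose to reach, as a shift and turn from the pose commanded when the call began, along the tool's axes at that moment; what a row does not reach only later rows make up. A row lasts 1/10 s, in which the tool goes at most 0.05 m and 8.59 degrees, less where a joint would pass 70% of its speed; a pose out of reach is approached as far as the arm can. The fingers move at their own pace and stop on an object; grip_force is the grip in N (left out, the last holds). Time passes only in rows, so rows that do not move let the fingers close. The tool returns the time, the measured TCP pose, the force, the opening and the grip force at its end. only (a regular expression) keeps the lines of the reply that match it, lines (a string "A,B") keeps lines A to B, and quiet returns only ok. Input that does not fit is refused with a message, and nothing moves.
- telemetry.read_state(): the state, without advancing time (a new reading comes with each control period).
- eyes.grab_frame(name): name is "scene" or "top" or "wrist"; returns the picture (400x640x3 uint8, red, green, blue); there is no depth.
- eyes.calibration(name): a dict with "fx", "fy", "cx", "cy" (pixels), "R" (3x3) and "t" (3): a world point X has camera coordinates R X + t; the wrist camera has in their place "mount" (4x4, takes a point from camera to tool coordinates, whose origin is the TCP and whose axes are the flange's). Camera axes: x right, y down, z forward; pixel columns grow to the right and rows downward; lengths in m; the calibration is good to about 2 mm. The wrist camera is an equidistant fisheye: a pixel r from the principal point sees the ray r / f radians off the axis. A picture is of the moment at which its call begins: read the wrist's pose just before it. calibration takes no time and is no camera call.
- workorder.finish_job(): hands the job in; it is judged then, once.
The state is a dict: "t": time; "joint_pos": joint angles; "qd": joint speeds; "tau": joint torques, N m; "tool_pos": TCP position; "tcp_rot": TCP orientation; "wrist_force": force on the tool from outside, world axes, zero at the start; "torque": the same for the moment, N m; "grip_width": opening from 0.0 (shut) to 1.0 (fully open); "gripper_force": force on a finger pad.
Only numpy, scipy, OpenCV 4.12 (cv2) and the standard library are available. Lean on these libraries where they do the work, as an engineer would, in place of code of your own. Each camera call takes 0.05 s, during which the arm holds its last target. There are 200 camera calls.

## Working session

There is one attempt and no reset: what is moved stays moved. The work goes in short steps, Python scripts to look and compute and a tool call to move; the robot and the scene stay as the last step left them, time stands still between calls to the robot, and variables do not carry over. Pictures are saved under pics/ and viewed, at most 13 in all, crops included, and the job is handed in when it is done.

```bash
ls; mkdir -p pics
```

Run:
```python
from bench import manip, eyes, telemetry, workorder
import cv2,numpy as np
for n in("scene","top"):
    im=eyes.grab_frame(n);cv2.imwrite(f"pics/{n}0.png",im[:,:,::-1])
    print(n,eyes.calibration(n))
print(eyes.calibration("wrist"));print(telemetry.read_state(),manip.grip_depth)
```

```text
bench.py
pics
scene {'fx': 388.02497516772394, 'fy': 388.02497516772394, 'cx': 321.4386828477237, 'cy': 194.8147028694826, 'R': array([[ 0.78353499,  0.62104469, -0.01940134],
       [ 0.40565788, -0.5349471 , -0.74112974],
       [-0.47065337,  0.57283078, -0.67108144]]), 't': array([-0.49136995, -0.21621472,  1.60845229])}
top {'fx': 456.71814861734885, 'fy': 456.71814861734885, 'cx': 319.21837178586196, 'cy': 196.51087725372645, 'R': array([[ 0.00530769, -0.99997551,  0.0045623 ],
       [-0.97688228, -0.00616005, -0.21368918],
       [ 0.21371205, -0.00332263, -0.97689105]]), 't': array([0.00284617, 0.63480321, 1.54374367])}
{'fx': 309.70691628693146, 'fy': 309.70691628693146, 'cx': 316.27625061362227, 'cy': 198.01849261691711, 'mount': array([[-6.93287794e-04, -9.53012456e-01, -3.02930318e-01,
         7.79505029e-02],
       [ 9.99999646e-01, -8.05343510e-04,  2.44989835e-04,
        -6.11798346e-05],
       [-4.77441331e-04, -3.02930041e-01,  9.53012677e-01,
        -1.42246054e-01],
       [ 0.00000000e+00,  0.00000000e+00,  0.00000000e+00,
         1.00000000e+00]])}
{'t': 0.1, 'joint_pos': array([69.58869707, 33.92115211,  2.76704392, 92.22899805, -1.90758491,
       54.01291464, -1.93259405]), 'qd': array([-0.05405164, -0.1591573 ,  0.0979065 , -0.15788955, -0.03839773,
       -0.07488879, -0.05877966]), 'tau': array([ 4.34602203e-03, -5.50004089e+01,  1.55342057e+00, -1.98825502e+01,
        9.78645519e-03,  3.82975835e-03, -9.12580816e-06]), 'tool_pos': array([ 0.18812486, -0.69939067,  0.2302468 ]), 'tcp_rot': array([-1.79883209e+02,  6.55109161e-03,  1.50577234e+01]), 'wrist_force': array([0.12586596, 0.1285342 , 0.91883149]), 'torque': array([0.00518593, 0.05572223, 0.01750287]), 'gripper_force': 0.0, 'grip_width': 1.0012563249422337} 0.0187
```

View pics/top0.png

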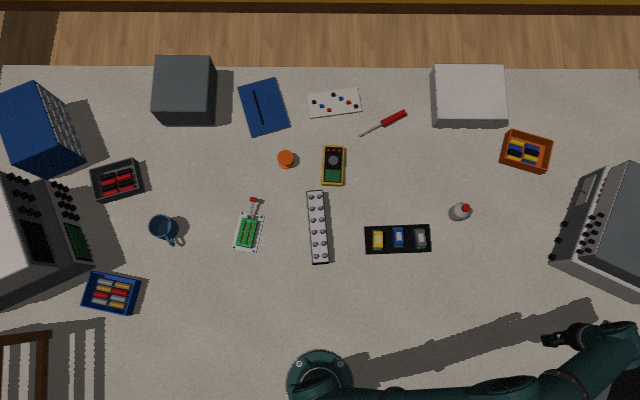

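View pics/scene0.png

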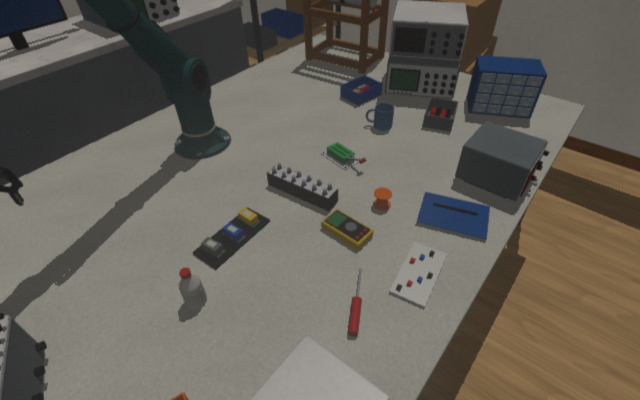

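The top view shows the socket at about (248,232), its red knob at (254,200), the box at (318,227), the tray at (398,239) and the blue module in the tray's middle at (399,237). The scene view shows the same layout, with the lever low.

Create h.py:
```python
from bench import manip, eyes, telemetry, workorder
import cv2,numpy as np
from scipy.spatial.transform import Rotation as Ro
def rot(s): return Ro.from_euler('xyz',s["tcp_rot"],degrees=True).as_matrix()
def ray(n,u,v,s=None):
    c=eyes.calibration(n);x=(u-c["cx"])/c["fx"];y=(v-c["cy"])/c["fy"]
    if n!="wrist":
        d=c["R"].T@np.array([x,y,1]);return -c["R"].T@c["t"],d/np.linalg.norm(d)
    r=np.hypot(x,y)+1e-12;d=np.array([x/r*np.sin(r),y/r*np.sin(r),np.cos(r)])
    M=c["mount"];R=rot(s);return s["tool_pos"]+R@M[:3,3],R@M[:3,:3]@d
def onz(n,u,v,z,s=None):
    o,d=ray(n,u,v,s);return o+d*(z-o[2])/d[2]
def tri(r1,r2):
    A=[];b=[]
    M=sum(np.eye(3)-np.outer(d,d) for o,d in(r1,r2));v=sum((np.eye(3)-np.outer(d,d))@o for o,d in(r1,r2))
    p=np.linalg.solve(M,v);return p,[np.linalg.norm(np.cross(p-o,d)) for o,d in(r1,r2)]
def mask(im,col):
    h=cv2.cvtColor(im,cv2.COLOR_RGB2HSV)
    rg={'green':[(45,80,50),(85,255,255)],'blue':[(100,110,60),(130,255,255)],'red':[(0,140,70),(7,255,255)],'yellow':[(18,110,80),(35,255,255)]}[col]
    m=cv2.inRange(h,*map(np.array,rg))
    if col=='red': m|=cv2.inRange(h,np.array((172,140,70)),np.array((180,255,255)))
    return m
def blobs(im,col,box=None,amin=8):
    m=mask(im,col)
    if box: k=np.zeros_like(m);k[box[1]:box[3],box[0]:box[2]]=1;m*=k
    n,l,st,ce=cv2.connectedComponentsWithStats(m)
    return m,l,sorted([(int(st[i,4]),ce[i].round(2).tolist(),st[i,:4].tolist(),i) for i in range(1,n) if st[i,4]>=amin],reverse=True)
```

Run:
```python
from h import *
t=cv2.imread("pics/top0.png")[:,:,::-1].copy();s=cv2.imread("pics/scene0.png")[:,:,::-1].copy()
def go(im,n,c,b,z):
    for a in blobs(im,c,b)[2][:3]: print(n,c,a[:3],onz(n,*a[1],z).round(4))
go(t,"top","green",(225,190,275,260),.032);go(t,"top","red",(240,190,270,215),.035)
go(t,"top","blue",(365,220,432,258),.042);go(t,"top","yellow",(365,220,432,258),.042)
go(s,"scene","green",(320,130,370,170),.032);go(s,"scene","red",(350,145,375,170),.035);go(s,"scene","blue",(215,215,250,245),.042)
g=[onz("top",u,v,.078) for u,v in((307,192),(325,191),(329,262),(311,264))];print(np.round(g,3),np.mean(g,0))
k=tri(ray("top",*blobs(t,"red",(240,190,270,215))[2][0][1]),ray("scene",*blobs(s,"red",(350,145,375,170))[2][0][1]));print(k)
```

```text
top green (377, [246.13, 232.48], [236, 218, 21, 30]) [0.5105 0.2651 0.032 ]
top red (27, [253.11, 199.15], [250, 197, 7, 5]) [0.6309 0.2443 0.035 ]
top blue (110, [397.96, 236.09], [393, 228, 11, 17]) [ 0.4995 -0.272   0.042 ]
top yellow (129, [377.31, 239.22], [373, 231, 10, 17]) [ 0.488  -0.1989  0.042 ]
scene green (226, [339.81, 150.5], [328, 143, 26, 17]) [0.5127 0.2593 0.032 ]
scene red (9, [362.44, 159.89], [361, 159, 4, 3]) [0.6177 0.2584 0.035 ]
scene blue (83, [232.87, 229.53], [223, 223, 19, 14]) [ 0.5039 -0.2782  0.042 ]
[[ 0.649  0.05   0.078]
 [ 0.653 -0.014  0.078]
 [ 0.405 -0.028  0.078]
 [ 0.398  0.033  0.078]] [0.52598139 0.0103116  0.078     ]
(array([0.62780412, 0.2421343 , 0.04941397]), [np.float64(6.590571666520171e-05), np.float64(6.590571666531725e-05)])
```

The rows are not in the units I measure in: shifts go in shares of 0.6 m and turns go in shares of 90 degrees. I convert before sending: 0.413 m is 0.6883, -0.334 m is -0.5567, 15 degrees is 0.1667.

Request:
nudge_tcp:
  moves:
    - {"rotvec": [0, 0, 0.1667], "pos": [0.6883, -0.5567, 0], "finger_gap": 1}
    - {"rotvec": [0, 0, 0.1667], "pos": [0.6883, -0.5567, 0], "finger_gap": 1}
    - {"rotvec": [0, 0, 0.1667], "pos": [0.6883, -0.5567, 0], "finger_gap": 1}
    - {"rotvec": [0, 0, 0.1667], "pos": [0.6883, -0.5567, 0], "finger_gap": 1}
    - {"rotvec": [0, 0, 0.1667], "pos": [0.6883, -0.5567, 0], "finger_gap": 1}
    - {"rotvec": [0, 0, 0.1667], "pos": [0.6883, -0.5567, 0], "finger_gap": 1}
    - {"rotvec": [0, 0, 0.1667], "pos": [0.6883, -0.5567, 0], "finger_gap": 1}
    - {"rotvec": [0, 0, 0.1667], "pos": [0.6883, -0.5567, 0], "finger_gap": 1}
    - {"rotvec": [0, 0, 0.1667], "pos": [0.6883, -0.5567, 0], "finger_gap": 1}
    - {"rotvec": [0, 0, 0.1667], "pos": [0.6883, -0.5567, 0], "finger_gap": 1}
    - {"rotvec": [0, 0, 0.1667], "pos": [0.6883, -0.5567, 0], "finger_gap": 1}
    - {"rotvec": [0, 0, 0.1667], "pos": [0.6883, -0.5567, 0], "finger_gap": 1}
    - {"rotvec": [0, 0, 0.1667], "pos": [0.6883, -0.5567, 0], "finger_gap": 1}
    - {"rotvec": [0, 0, 0.1667], "pos": [0.6883, -0.5567, 0], "finger_gap": 1}
    - {"rotvec": [0, 0, 0.1667], "pos": [0.6883, -0.5567, 0], "finger_gap": 1}
    - {"rotvec": [0, 0, 0.1667], "pos": [0.6883, -0.5567, 0], "finger_gap": 1}

```text
t: 1.7
tool_pos: [0.4994, -0.2717, 0.2313]
tcp_rot: [180.0, 0.0, -0.1]
wrist_force: [0.5, 1.1, 0.8]
grip_width: 1.001
gripper_force: 0.0
```

Run:
```python
from h import *
s=telemetry.read_state();im=eyes.grab_frame("wrist");cv2.imwrite("pics/w1.png",im[:,:,::-1])
print(s["tool_pos"],s["tcp_rot"],s["qd"].max())
m,l,B=blobs(im,"blue",None,200)
for b in B[:4]:
    c=max(cv2.findContours((l==b[3]).astype(np.uint8),0,1)[0],key=cv2.contourArea)
    q=cv2.boxPoints(cv2.minAreaRect(c));print(b[:3]);print(np.array([onz("wrist",*p,.042,s) for p in q]).round(4), onz("wrist",*b[1],.042,s))
```

```text
[ 0.49942318 -0.27168602  0.23126142] [ 1.79978148e+02  2.39659686e-02 -9.87157225e-02] 0.03708717095283883
(2320, [618.78, 374.58], [578, 324, 62, 76])
[[ 0.2043 -0.798   0.042 ]
 [ 0.11   -1.1485  0.042 ]
 [-0.5568 -1.8368  0.042 ]
 [-0.15   -1.0393  0.042 ]] [-0.12544286 -1.24120401  0.042     ]
(1057, [321.03, 171.25], [305, 144, 32, 55])
[[ 0.5321 -0.2591  0.042 ]
 [ 0.5338 -0.2911  0.042 ]
 [ 0.4732 -0.2952  0.042 ]
 [ 0.4714 -0.2618  0.042 ]] [ 0.50270027 -0.27690802  0.042     ]
```

View pics/w1.png

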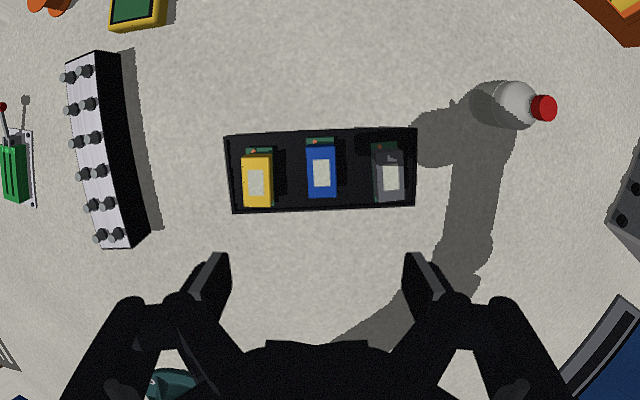

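The wrist view shows the blue module at (321,171) with yellow to its left and grey to its right. Its top face measures 60 x 33 mm, which agrees with the given size. Next I look at the socket.

To row units: -0.52 m is -0.8667, 0.03 m is 0.05, 9 degrees is 0.1.

Request:
nudge_tcp:
  moves:
    - {"rotvec": [0, 0, 0.1], "pos": [0.05, -0.8667, 0], "finger_gap": 0.6}
    - {"rotvec": [0, 0, 0.1], "pos": [0.05, -0.8667, 0], "finger_gap": 0.6}
    - {"rotvec": [0, 0, 0.1], "pos": [0.05, -0.8667, 0], "finger_gap": 0.6}
    - {"rotvec": [0, 0, 0.1], "pos": [0.05, -0.8667, 0], "finger_gap": 0.6}
    - {"rotvec": [0, 0, 0.1], "pos": [0.05, -0.8667, 0], "finger_gap": 0.6}
    - {"rotvec": [0, 0, 0.1], "pos": [0.05, -0.8667, 0], "finger_gap": 0.6}
    - {"rotvec": [0, 0, 0.1], "pos": [0.05, -0.8667, 0], "finger_gap": 0.6}
    - {"rotvec": [0, 0, 0.1], "pos": [0.05, -0.8667, 0], "finger_gap": 0.6}
    - {"rotvec": [0, 0, 0.1], "pos": [0.05, -0.8667, 0], "finger_gap": 0.6}
    - {"rotvec": [0, 0, 0.1], "pos": [0.05, -0.8667, 0], "finger_gap": 0.6}
    - {"rotvec": [0, 0, 0.1], "pos": [0.05, -0.8667, 0], "finger_gap": 0.6}
    - {"rotvec": [0, 0, 0.1], "pos": [0.05, -0.8667, 0], "finger_gap": 0.6}
    - {"rotvec": [0, 0, 0.1], "pos": [0.05, -0.8667, 0], "finger_gap": 0.6}
    - {"rotvec": [0, 0, 0.1], "pos": [0.05, -0.8667, 0], "finger_gap": 0.6}

```text
t: 3.15
tool_pos: [0.5301, 0.247, 0.2311]
tcp_rot: [179.9, 0.0, -9.1]
wrist_force: [-0.1, 0.1, 0.4]
grip_width: 0.599
gripper_force: 0.0
```

Run:
```python
from h import *
s=telemetry.read_state();im=eyes.grab_frame("wrist");cv2.imwrite("pics/w2.png",im[:,:,::-1])
cv2.imwrite("pics/w2c.png",cv2.resize(im[60:260,190:450,::-1],None,fx=3,fy=3,interpolation=2))
print(s["tool_pos"],s["tcp_rot"],s["qd"].max())
for col,z in(("green",.032),("red",.04)):
  m,l,B=blobs(im,col,(150,40,500,270),60)
  for b in B[:3]:
    c=max(cv2.findContours((l==b[3]).astype(np.uint8),0,1)[0],key=cv2.contourArea)
    q=cv2.boxPoints(cv2.minAreaRect(c));print(col,b[:3],q.round(1).tolist());print(np.array([onz("wrist",*p,z,s) for p in q]).round(4), onz("wrist",*b[1],z,s))
```

```text
[0.53009086 0.24702721 0.23112463] [ 1.79903135e+02  1.12621779e-02 -9.13686123e+00] 0.41711791135547477
green (3209, [304.99, 185.98], [281, 144, 50, 85]) [[279.6000061035156, 227.39999389648438], [282.1000061035156, 143.10000610351562], [330.5, 144.5], [328.1000061035156, 228.6999969482422]]
[[0.4704 0.301  0.032 ]
 [0.569  0.279  0.032 ]
 [0.5587 0.2262 0.032 ]
 [0.4594 0.2438 0.032 ]] [0.51618628 0.26213455 0.032     ]
red (320, [307.13, 82.43], [296, 75, 24, 15]) [[296.0, 89.0], [296.0, 75.0], [319.0, 75.0], [319.0, 89.0]]
[[0.6251 0.2532 0.04  ]
 [0.6401 0.2507 0.04  ]
 [0.636  0.2268 0.04  ]
 [0.6211 0.2292 0.04  ]] [0.63012142 0.24044061 0.04      ]
```

View pics/w2c.png

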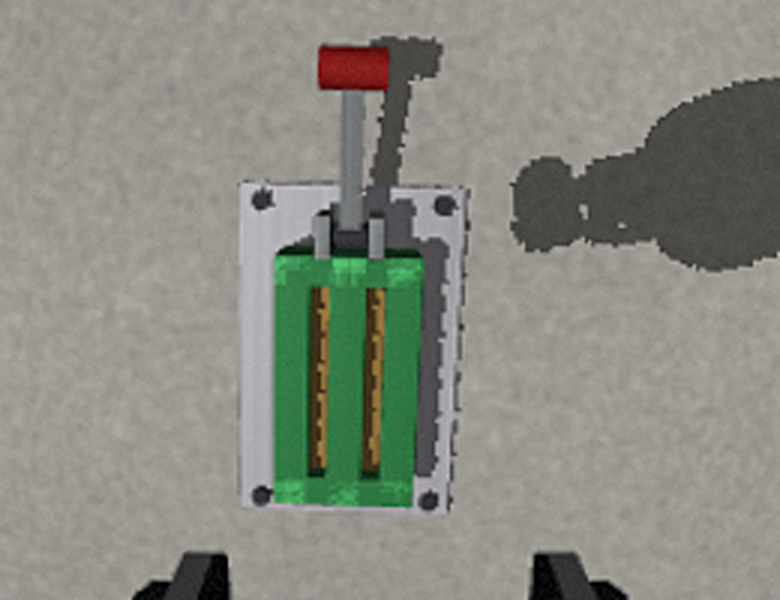

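The crop shows the socket top face with corners at about (275,255), (422,253), (413,505) and (275,505). Both slots are visible, and the red knob is at (353,67) with the lever nearly shut. I'll compute the socket pose and lever angle.

Run:
```python
from h import *
from scipy.optimize import brentq
s=telemetry.read_state() # arm not moved since
P=lambda a,z:np.array([onz("wrist",190+u/3,60+v/3,z,s) for u,v in a])
c=P([(275,255),(422,253),(413,505),(275,505)],.032);print(c.round(4),c.mean(0).round(4),[np.linalg.norm(c[i]-c[i-1]).round(4) for i in range(4)])
sl=P([(319,288),(376,288),(371,475),(317,475)],.032);print(sl.round(4),sl.mean(0).round(4))
bl=P([(262,199),(444,205),(429,500),(261,495)],.006);print("bolts",bl.mean(0).round(4))
for q in(c,sl,bl): d=(q[0]+q[1]-q[2]-q[3])/2;print("yaw",np.degrees(np.arctan2(d[1],d[0])),np.linalg.norm(d))
d=(c[0]+c[1]-c[2]-c[3]);yaw=np.arctan2(d[1],d[0]);ex=np.array([np.cos(yaw),np.sin(yaw),0])
o=c.mean(0);h=np.array([*(o[:2]+.057*ex[:2]),.026])
u,v=blobs(eyes.grab_frame("wrist"),"red",(150,40,500,270),60)[2][0][1]
f=lambda z:np.hypot((onz("wrist",u,v,z,s)-h)@ex,z-.026)-.065
for z in np.linspace(.03,.09,7): print(z,f(z))
z=brentq(f,.03,.06);k=onz("wrist",u,v,z,s);print(k,np.arctan2(z-.026,(k-h)@ex)-.17, "lat",(k-h)@[-ex[1],ex[0],0],"hinge",h,np.degrees(yaw))
```

```text
[[0.5672 0.2798 0.032 ]
 [0.559  0.226  0.032 ]
 [0.4601 0.2443 0.032 ]
 [0.4689 0.2989 0.032 ]] [0.5138 0.2622 0.032 ] [np.float64(0.1001), np.float64(0.0544), np.float64(0.1005), np.float64(0.0553)]
[[0.5521 0.2658 0.032 ]
 [0.5487 0.2448 0.032 ]
 [0.4756 0.2587 0.032 ]
 [0.4789 0.2798 0.032 ]] [0.5138 0.2623 0.032 ]
bolts [0.5185 0.2612 0.006 ]
yaw -10.746970947236056 0.10034506534044446
yaw -10.799733869752602 0.07447660362212394
yaw -11.17630184481316 0.12548798677606932
0.03 -0.0027034960694823987
0.04 -0.0019106622818528401
0.05 0.00042571184727098477
0.06 0.004149346439342075
0.07 0.009051263058184503
0.08 0.014914930477946592
0.09 0.02154508519457307
[0.62966633 0.2401553  0.04856248] 0.18449319161448777 lat -5.8129423348470055e-05 hinge [0.5697879  0.25157947 0.026     ] -10.746970947236056
```

To row units: 0.195 m is 0.325, 0.0994 m is 0.1657, 1.7 degrees is 0.0189.

Request:
nudge_tcp:
  moves:
    - {"rotvec": [0, 0, 0.0189], "pos": [0.1657, -0.015, 0.0833], "finger_gap": 0.6}
    - {"rotvec": [0, 0, 0.0189], "pos": [0.1657, -0.015, 0.1333], "finger_gap": 0.6}
    - {"rotvec": [0, 0, 0.0189], "pos": [0.1657, -0.015, 0.1833], "finger_gap": 0.6}
    - {"rotvec": [0, 0, 0.0189], "pos": [0.1657, -0.015, 0.2333], "finger_gap": 0.6}
    - {"rotvec": [0, 0, 0.0189], "pos": [0.1657, -0.015, 0.2667], "finger_gap": 0.6}
    - {"rotvec": [0, 0, 0.0189], "pos": [0.1657, -0.015, 0.3], "finger_gap": 0.6}
    - {"rotvec": [0, 0, 0.0189], "pos": [0.1657, -0.015, 0.325], "finger_gap": 0.6}
    - {"rotvec": [0, 0, 0.0189], "pos": [0.1657, -0.015, 0.325], "finger_gap": 0.6}
    - {"rotvec": [0, 0, 0.0189], "pos": [0.1657, -0.015, 0.325], "finger_gap": 0}
  grip_force: 25

```text
t: 4.15
tool_pos: [0.6298, 0.2426, 0.0367]
tcp_rot: [180.0, -0.0, -10.7]
wrist_force: [0.3, -0.0, 1.0]
grip_width: 0.444
gripper_force: 0.0
```

Run:
```python
from h import *
im=eyes.grab_frame("wrist");cv2.imwrite("pics/w3.png",im[100:400,120:520,::-1])
```

```text
(no output)
```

View pics/w3.png

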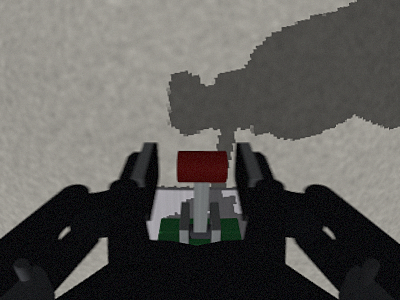

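The knob at (202,166) in the crop sits between the fingertips, so I can pinch.

To row units: 0.0015 m is 0.0025.

Request:
nudge_tcp:
  moves:
    - {"pos": [0, 0.0025, 0], "finger_gap": 0}
    - {"pos": [0, 0.0025, 0], "finger_gap": 0}
    - {"pos": [0, 0.0025, 0], "finger_gap": 0}
    - {"pos": [0, 0.0025, 0], "finger_gap": 0}
    - {"pos": [0, 0.0025, 0], "finger_gap": 0}
  grip_force: 25

```text
t: 4.7
tool_pos: [0.63, 0.2402, 0.0369]
tcp_rot: [179.9, -0.1, -10.7]
wrist_force: [0.8, -4.2, 2.8]
grip_width: 0.273
gripper_force: 28.6
```

Request:
nudge_tcp:
  moves:
    - {"pos": [-0.0042, 0, -0.01], "finger_gap": 0}
    - {"pos": [-0.0093, 0, -0.0192], "finger_gap": 0}
    - {"pos": [-0.0155, 0, -0.0283], "finger_gap": 0}
    - {"pos": [-0.0223, 0, -0.0363], "finger_gap": 0}
    - {"pos": [-0.03, 0, -0.044], "finger_gap": 0}
    - {"pos": [-0.0387, 0, -0.0507], "finger_gap": 0}
    - {"pos": [-0.0478, 0, -0.0567], "finger_gap": 0}
    - {"pos": [-0.0573, 0, -0.0613], "finger_gap": 0}
    - {"pos": [-0.0675, 0, -0.0653], "finger_gap": 0}
    - {"pos": [-0.078, 0, -0.0682], "finger_gap": 0}
    - {"pos": [-0.086, 0, -0.0698], "finger_gap": 0}
    - {"pos": [-0.094, 0, -0.0705], "finger_gap": 0}
    - {"pos": [-0.1017, 0, -0.0708], "finger_gap": 0}
    - {"pos": [-0.1025, 0, -0.0708], "finger_gap": 0}
    - {"pos": [-0.1025, 0, -0.0708], "finger_gap": 0}

```text
t: 6.2
tool_pos: [0.5709, 0.2518, 0.08]
tcp_rot: [-180.0, -0.2, -10.7]
wrist_force: [1.7, -6.5, 6.0]
grip_width: 0.278
gripper_force: 24.4
```

To row units: -0.15 m is -0.25, -0.11 m is -0.1833.

Request:
nudge_tcp:
  moves:
    - {"finger_gap": 0.6}
    - {"finger_gap": 0.6}
    - {"finger_gap": 0.6}
    - {"pos": [0, 0, -0.05], "finger_gap": 0.6}
    - {"pos": [0, 0, -0.1167], "finger_gap": 0.6}
    - {"pos": [0, 0, -0.1833], "finger_gap": 0.6}
    - {"pos": [0, 0, -0.25], "finger_gap": 0.6}
    - {"pos": [0, 0, -0.25], "finger_gap": 0.6}
    - {"pos": [0, 0, -0.25], "finger_gap": 0.6}

```text
t: 7.1
tool_pos: [0.5688, 0.2543, 0.2299]
tcp_rot: [-179.9, -0.1, -10.6]
wrist_force: [-1.4, 0.3, 0.2]
grip_width: 0.596
gripper_force: 0.0
```

Run:
```python
from h import *
s=telemetry.read_state();im=eyes.grab_frame("wrist");cv2.imwrite("pics/w4.png",im[60:260,190:450,::-1])
print(s["tool_pos"],s["tcp_rot"])
b=blobs(im,"red",(150,40,500,270),40)[2];print(b)
o=np.array([.5138,.2622,0]);y=np.radians(-10.8);ex=np.array([np.cos(y),np.sin(y),0])
for z in(.07,.08,.085,.091,.095): p=onz("wrist",*b[0][1],z,s);print(z,p,(p-o)@ex-.057,np.hypot((p-o)@ex-.057,z-.026),np.arctan2(z-.026,(p-o)@ex-.057)-.17)
```

```text
[0.56884557 0.25431875 0.22989621] [-1.79869664e+02 -8.85280737e-02 -1.05711757e+01]
[(385, [319.55, 172.97], [307, 165, 26, 16], 1)]
0.07 [0.57663596 0.25006077 0.07      ] 0.00699762851816408 0.044552966285963766 1.2430801564902882
0.08 [0.57890343 0.24972853 0.08      ] 0.009287193927103025 0.054792809482993476 1.2304774891092447
0.085 [0.58003717 0.24956241 0.085     ] 0.010431976631572602 0.05991515781871628 1.2257919184893344
0.091 [0.58139766 0.24936307 0.091     ] 0.011805715876935984 0.06606341595290799 1.2211284798995083
0.095 [0.58230465 0.24923018 0.095     ] 0.012721542040511645 0.07016293631176297 1.2184736121564133
```

View pics/w4.png

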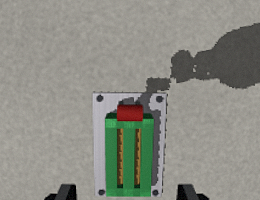

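The knob at (130,112) in the crop is still about 11 mm short of upright, at roughly 1.22 rad. I'll push it to the stop from the front with closed fingers.

To row units: 0.15 m is 0.25, 0.0415 m is 0.0692.

Request:
nudge_tcp:
  moves:
    - {"pos": [0.0692, 0.0045, 0], "finger_gap": 0}
    - {"pos": [0.0692, 0.0045, 0.0667], "finger_gap": 0}
    - {"pos": [0.0692, 0.0045, 0.1333], "finger_gap": 0}
    - {"pos": [0.0692, 0.0045, 0.2], "finger_gap": 0}
    - {"pos": [0.0692, 0.0045, 0.25], "finger_gap": 0}
    - {"pos": [0.0692, 0.0045, 0.25], "finger_gap": 0}
    - {"pos": [0.0692, 0.0045, 0.25], "finger_gap": 0}

```text
t: 7.85
tool_pos: [0.6079, 0.2426, 0.0774]
tcp_rot: [179.9, 0.2, -10.6]
wrist_force: [0.5, -0.2, 0.4]
grip_width: -0.002
gripper_force: 0.0
```

Request:
nudge_tcp:
  moves:
    - {"pos": [-0.0067, 0, 0], "finger_gap": 0}
    - {"pos": [-0.0133, 0, 0], "finger_gap": 0}
    - {"pos": [-0.02, 0, 0], "finger_gap": 0}
    - {"pos": [-0.0267, 0, 0], "finger_gap": 0}
    - {"pos": [-0.0267, 0, 0], "finger_gap": 0}

```text
t: 8.35
tool_pos: [0.593, 0.2462, 0.0796]
tcp_rot: [-180.0, -0.0, -10.6]
wrist_force: [-0.5, 0.5, 0.1]
grip_width: -0.0
gripper_force: 0.1
```

To row units: -0.004 m is -0.0067, -0.002 m is -0.0033.

Request:
nudge_tcp:
  moves:
    - {"pos": [-0.0033, 0, 0], "finger_gap": 0}
    - {"pos": [-0.0067, 0, 0], "finger_gap": 0}
    - {"pos": [-0.0067, 0, 0], "finger_gap": 0}

```text
t: 8.65
tool_pos: [0.589, 0.2465, 0.0787]
tcp_rot: [180.0, 0.0, -10.6]
wrist_force: [0.8, -0.4, 0.6]
grip_width: 0.004
gripper_force: 0.2
```

Request:
nudge_tcp:
  moves:
    - {"pos": [-0.0033, 0, 0], "finger_gap": 0}
    - {"pos": [-0.0067, 0, 0], "finger_gap": 0}
    - {"pos": [-0.0067, 0, 0], "finger_gap": 0}

```text
t: 8.95
tool_pos: [0.5872, 0.2468, 0.0789]
tcp_rot: [-179.9, -0.2, -10.7]
wrist_force: [5.5, -0.9, -2.1]
grip_width: 0.001
gripper_force: 2.4
```

Run:
```python
from h import *
s=telemetry.read_state();im=eyes.grab_frame("wrist");cv2.imwrite("pics/w5.png",im[100:400,120:520,::-1])
b=blobs(im,"red",(150,40,500,400),20)[2];print(b[:3])
```

```text
[]
```

View pics/w5.png

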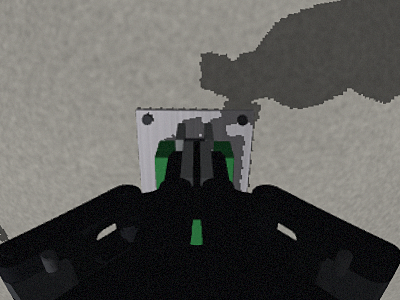

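The knob is now hidden behind the fingers, and the 5.5 N reaction with the tip about 18 mm ahead of the hinge means the lever is at its stop. I back off and rise.

To row units: -0.15 m is -0.25, 0.03 m is 0.05.

Request:
nudge_tcp:
  moves:
    - {"pos": [0.05, 0, 0], "finger_gap": 0}
    - {"pos": [0.05, 0, -0.0667], "finger_gap": 0.2}
    - {"pos": [0.05, 0, -0.1333], "finger_gap": 0.6}
    - {"pos": [0.05, 0, -0.2], "finger_gap": 0.6}
    - {"pos": [0.05, 0, -0.25], "finger_gap": 0.6}
    - {"pos": [0.05, 0, -0.25], "finger_gap": 0.6}
    - {"pos": [0.05, 0, -0.25], "finger_gap": 0.6}

```text
t: 9.7
tool_pos: [0.6135, 0.2419, 0.2289]
tcp_rot: [180.0, 0.1, -10.6]
wrist_force: [-0.3, 0.4, -0.3]
grip_width: 0.6
gripper_force: 0.0
```

Run:
```python
from h import *
s=telemetry.read_state();im=eyes.grab_frame("wrist")
print(s["tool_pos"],s["tcp_rot"])
b=blobs(im,"red",(150,40,500,300),40)[2];print(b[:2])
o=np.array([.5138,.2622,0]);y=np.radians(-10.8);ex=np.array([np.cos(y),np.sin(y),0])
z=.091;p=onz("wrist",*b[0][1],z,s);print(p,np.hypot((p-o)@ex-.057,z-.026),np.arctan2(z-.026,(p-o)@ex-.057)-.17)
d=np.array([.5027,-.2769,.12])-s["tool_pos"];print("to module above",rot(s).T@d,"turn",3.2-s["tcp_rot"][2])
```

```text
[0.61351227 0.24194025 0.22893033] [ 1.79986029e+02  1.10353595e-01 -1.06040639e+01]
[(318, [314.55, 231.17], [303, 224, 24, 15], 1)]
[0.56890937 0.25219766 0.091     ] 0.06500757710512303 1.4160645634451534
to module above [-0.01323248  0.53034486  0.10908534] turn 13.804063855240365
```

Lever confirmed at about 1.41 rad. Next, the module.

To row units: 0.53 m is 0.8833, -0.013 m is -0.0217, -13.8 degrees is -0.1533.

Request:
nudge_tcp:
  moves:
    - {"rotvec": [0, 0, -0.1533], "pos": [-0.0217, 0.8833, 0], "finger_gap": 0.6}
    - {"rotvec": [0, 0, -0.1533], "pos": [-0.0217, 0.8833, 0], "finger_gap": 0.6}
    - {"rotvec": [0, 0, -0.1533], "pos": [-0.0217, 0.8833, 0], "finger_gap": 0.6}
    - {"rotvec": [0, 0, -0.1533], "pos": [-0.0217, 0.8833, 0], "finger_gap": 0.6}
    - {"rotvec": [0, 0, -0.1533], "pos": [-0.0217, 0.8833, 0], "finger_gap": 0.6}
    - {"rotvec": [0, 0, -0.1533], "pos": [-0.0217, 0.8833, 0], "finger_gap": 0.6}
    - {"rotvec": [0, 0, -0.1533], "pos": [-0.0217, 0.8833, 0], "finger_gap": 0.6}
    - {"rotvec": [0, 0, -0.1533], "pos": [-0.0217, 0.8833, 0], "finger_gap": 0.6}
    - {"rotvec": [0, 0, -0.1533], "pos": [-0.0217, 0.8833, 0], "finger_gap": 0.6}
    - {"rotvec": [0, 0, -0.1533], "pos": [-0.0217, 0.8833, 0], "finger_gap": 0.6}
    - {"rotvec": [0, 0, -0.1533], "pos": [-0.0217, 0.8833, 0], "finger_gap": 0.6}
    - {"rotvec": [0, 0, -0.1533], "pos": [-0.0217, 0.8833, 0.05], "finger_gap": 0.6}
    - {"rotvec": [0, 0, -0.1533], "pos": [-0.0217, 0.8833, 0.1], "finger_gap": 0.6}
    - {"rotvec": [0, 0, -0.1533], "pos": [-0.0217, 0.8833, 0.1], "finger_gap": 0.6}
    - {"rotvec": [0, 0, -0.1533], "pos": [-0.0217, 0.8833, 0.1], "finger_gap": 0.6}

```text
t: 11.25
tool_pos: [0.503, -0.2758, 0.1674]
tcp_rot: [-179.9, 0.2, 3.2]
wrist_force: [1.5, 0.7, -0.2]
grip_width: 0.598
gripper_force: 0.0
```

Create mod.py:
```python
from h import *
s=telemetry.read_state();im=eyes.grab_frame("wrist")
print(s["tool_pos"],s["tcp_rot"])
m,l,B=blobs(im,"blue",(220,100,420,300),200);b=B[0]
# close label hole
c=max(cv2.findContours((l==b[3]).astype(np.uint8),0,1)[0],key=cv2.contourArea)
q=cv2.boxPoints(cv2.minAreaRect(c));w=np.array([onz("wrist",*p,.042,s) for p in q]);print(w.round(4))
W=np.array([onz("wrist",*p[0],.042,s)[:2] for p in c]).astype(np.float32)
print("fit",cv2.minAreaRect(W))
ce=w.mean(0);print(ce,"delta tool to grasp z .031-.. :",rot(s).T@(np.array([*ce[:2],.022])-s["tool_pos"]))
```

```bash
python3 mod.py
```

```text
[ 0.50302177 -0.27577719  0.16739498] [-179.86094776    0.22571827    3.18927625]
[[ 0.5332 -0.2595  0.042 ]
 [ 0.5349 -0.2909  0.042 ]
 [ 0.4739 -0.2954  0.042 ]
 [ 0.4721 -0.2619  0.042 ]]
fit ((0.5035330653190613, -0.2769485116004944), (0.0615311898291111, 0.032507628202438354), 2.304375171661377)
[ 0.50352994 -0.27692928  0.042     ] delta tool to grasp z .031-.. : [0.00101607 0.00153143 0.14538882]
```

To row units: 0.152 m is 0.2533, 0.0012 m is 0.002, 0.3 degrees is 0.0033.

Request:
nudge_tcp:
  moves:
    - {"rotvec": [0, 0, 0.0033], "pos": [0, 0.002, 0.0667], "finger_gap": 0.6}
    - {"rotvec": [0, 0, 0.0033], "pos": [0, 0.002, 0.1167], "finger_gap": 0.6}
    - {"rotvec": [0, 0, 0.0033], "pos": [0, 0.002, 0.1667], "finger_gap": 0.6}
    - {"rotvec": [0, 0, 0.0033], "pos": [0, 0.002, 0.2083], "finger_gap": 0.6}
    - {"rotvec": [0, 0, 0.0033], "pos": [0, 0.002, 0.2333], "finger_gap": 0.6}
    - {"rotvec": [0, 0, 0.0033], "pos": [0, 0.002, 0.25], "finger_gap": 0.6}
    - {"rotvec": [0, 0, 0.0033], "pos": [0, 0.002, 0.2533], "finger_gap": 0.6}
    - {"rotvec": [0, 0, 0.0033], "pos": [0, 0.002, 0.2533], "finger_gap": 0.6}
    - {"rotvec": [0, 0, 0.0033], "pos": [0, 0.002, 0.2533], "finger_gap": 0.5}
    - {"rotvec": [0, 0, 0.0033], "pos": [0, 0.002, 0.2533], "finger_gap": 0.2}
    - {"rotvec": [0, 0, 0.0033], "pos": [0, 0.002, 0.2533], "finger_gap": 0.2}
    - {"rotvec": [0, 0, 0.0033], "pos": [0, 0.002, 0.2533], "finger_gap": 0.2}
    - {"rotvec": [0, 0, 0.0033], "pos": [0, 0.002, 0.2533], "finger_gap": 0.2}
    - {"rotvec": [0, 0, 0.0033], "pos": [0, 0.002, 0.2533], "finger_gap": 0.2}
  grip_force: 50

```text
t: 12.7
tool_pos: [0.5051, -0.2784, 0.018]
tcp_rot: [179.9, -0.1, 2.9]
wrist_force: [-0.4, 1.2, 6.2]
grip_width: 0.363
gripper_force: 50.2
```

To row units: -0.18 m is -0.3, -0.14 m is -0.2333.

Request:
nudge_tcp:
  moves:
    - {"pos": [0, 0, -0.0167], "finger_gap": 0.2}
    - {"pos": [0, 0, -0.05], "finger_gap": 0.2}
    - {"pos": [0, 0, -0.1], "finger_gap": 0.2}
    - {"pos": [0, 0, -0.1667], "finger_gap": 0.2}
    - {"pos": [0, 0, -0.2333], "finger_gap": 0.2}
    - {"pos": [0, 0, -0.3], "finger_gap": 0.2}
    - {"pos": [0, 0, -0.3], "finger_gap": 0.2}
    - {"pos": [0, 0, -0.3], "finger_gap": 0.2}

```text
t: 13.5
tool_pos: [0.5044, -0.2782, 0.1981]
tcp_rot: [179.9, -0.1, 2.8]
wrist_force: [-0.4, 0.4, -1.2]
grip_width: 0.361
gripper_force: 49.6
```

Run:
```python
from h import *
s=telemetry.read_state();im=eyes.grab_frame("wrist");cv2.imwrite("pics/w6.png",im[150:400,160:480,::-1])
print(s["tool_pos"],s["tcp_rot"])
d=np.array([.5138,.2622,s["tool_pos"][2]])-s["tool_pos"];print(rot(s).T@d,-10.8-s["tcp_rot"][2])
```

```text
[ 0.50443117 -0.2782068   0.19814384] [ 1.79938390e+02 -1.15242495e-01  2.84813385e+00]
[ 3.62093764e-02 -5.39273502e-01 -5.07048633e-04] -13.648133850443529
```

View pics/w6.png

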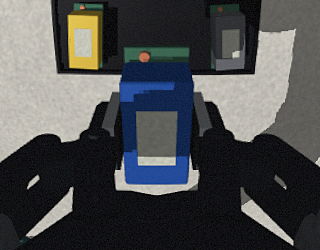

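The module is held square in the fingers, its can top spanning about (120,82) to (190,183) in the crop. I'll measure it in the tool frame and carry it over the box at this height.

Create held.py:
```python
from h import *
s={"tool_pos":np.zeros(3),"tcp_rot":np.zeros(3)}
for zt in(-.022,-.024,-.026):
  q=np.array([onz("wrist",160+u,150+v,zt,s) for u,v in((120,82),(194,82),(188,183),(125,183))])
  print(zt,q[:,:2].round(4).tolist(),q.mean(0).round(4))
```

```bash
python3 held.py
```

```text
-0.022 [[0.0245, -0.0156], [0.0245, 0.0159], [-0.033, 0.0161], [-0.0329, -0.0162]] [-0.0042  0.0001 -0.022 ]
-0.024 [[0.0254, -0.0153], [0.0254, 0.0157], [-0.0311, 0.0158], [-0.0311, -0.016]] [-0.0029  0.0001 -0.024 ]
-0.026 [[0.0263, -0.0151], [0.0263, 0.0154], [-0.0293, 0.0156], [-0.0293, -0.0157]] [-0.0015  0.     -0.026 ]
```

Request:
nudge_tcp:
  moves:
    - {"rotvec": [0, 0, 0.1511], "pos": [0.0617, -0.8983, 0], "finger_gap": 0.2}
    - {"rotvec": [0, 0, 0.1511], "pos": [0.0617, -0.8983, 0], "finger_gap": 0.2}
    - {"rotvec": [0, 0, 0.1511], "pos": [0.0617, -0.8983, 0], "finger_gap": 0.2}
    - {"rotvec": [0, 0, 0.1511], "pos": [0.0617, -0.8983, 0], "finger_gap": 0.2}
    - {"rotvec": [0, 0, 0.1511], "pos": [0.0617, -0.8983, 0], "finger_gap": 0.2}
    - {"rotvec": [0, 0, 0.1511], "pos": [0.0617, -0.8983, 0], "finger_gap": 0.2}
    - {"rotvec": [0, 0, 0.1511], "pos": [0.0617, -0.8983, 0], "finger_gap": 0.2}
    - {"rotvec": [0, 0, 0.1511], "pos": [0.0617, -0.8983, 0], "finger_gap": 0.2}
    - {"rotvec": [0, 0, 0.1511], "pos": [0.0617, -0.8983, 0], "finger_gap": 0.2}
    - {"rotvec": [0, 0, 0.1511], "pos": [0.0617, -0.8983, 0], "finger_gap": 0.2}
    - {"rotvec": [0, 0, 0.1511], "pos": [0.0617, -0.8983, 0], "finger_gap": 0.2}
    - {"rotvec": [0, 0, 0.1511], "pos": [0.0617, -0.8983, 0], "finger_gap": 0.2}
    - {"rotvec": [0, 0, 0.1511], "pos": [0.0617, -0.8983, 0], "finger_gap": 0.2}
    - {"rotvec": [0, 0, 0.1511], "pos": [0.0617, -0.8983, 0], "finger_gap": 0.2}
    - {"rotvec": [0, 0, 0.1511], "pos": [0.0617, -0.8983, 0], "finger_gap": 0.2}

```text
t: 15.05
tool_pos: [0.5142, 0.2597, 0.196]
tcp_rot: [179.9, 0.1, -10.9]
wrist_force: [-0.2, 0.1, -0.7]
grip_width: 0.365
gripper_force: 49.8
```

Run:
```python
from h import *
s=telemetry.read_state();im=eyes.grab_frame("wrist");cv2.imwrite("pics/w7.png",im[150:400,160:480,::-1])
print(s["tool_pos"],s["tcp_rot"])
```

```text
[0.51415552 0.2596861  0.19599897] [ 1.79870555e+02  7.05844054e-02 -1.09120060e+01]
```

View pics/w7.png

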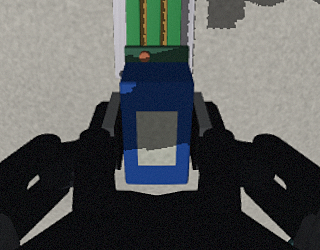

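The held module is at (157,130) in the crop, with the socket's slots in line beyond it. Its centre is about 3 mm behind the TCP along x. I'll lower partway and recheck.

To row units: 0.1 m is 0.1667, -0.0024 m is -0.004.

Request:
nudge_tcp:
  moves:
    - {"pos": [0.0033, -0.004, 0.05], "finger_gap": 0.2}
    - {"pos": [0.0033, -0.004, 0.1], "finger_gap": 0.2}
    - {"pos": [0.0033, -0.004, 0.1333], "finger_gap": 0.2}
    - {"pos": [0.0033, -0.004, 0.1667], "finger_gap": 0.2}
    - {"pos": [0.0033, -0.004, 0.1667], "finger_gap": 0.2}
    - {"pos": [0.0033, -0.004, 0.1667], "finger_gap": 0.2}
    - {"pos": [0.0033, -0.004, 0.1667], "finger_gap": 0.2}

```text
t: 15.8
tool_pos: [0.5178, 0.264, 0.098]
tcp_rot: [-179.9, -0.1, -10.8]
wrist_force: [0.5, 0.3, -0.7]
grip_width: 0.362
gripper_force: 49.9
```

Run:
```python
from h import *
s=telemetry.read_state();im=eyes.grab_frame("wrist");cv2.imwrite("pics/w8.png",cv2.resize(im[130:370,200:440,::-1],None,fx=2.5,fy=2.5))
d=np.array([.5166,.2617,.057])-s["tool_pos"]
print(s["tool_pos"],s["tcp_rot"],rot(s).T@d)
t=eyes.grab_frame("scene");cv2.imwrite("pics/s8.png",cv2.resize(t[110:180,300:400,::-1],None,fx=6,fy=6,interpolation=2))
```

```text
[0.51782834 0.264038   0.0979822 ] [-1.79925824e+02 -9.66406424e-02 -1.07976162e+01] [-0.00083771  0.00257978  0.04097754]
```

View pics/w8.png

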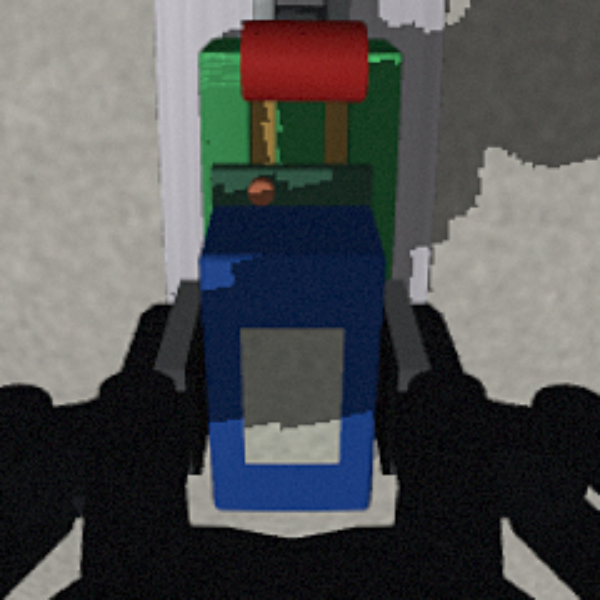

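The view shows the knob at (305,60), the slots at x = 263 and 337 (centre 300) and the module's centre at about x = 292. The module therefore sits about 2.6 mm to one side, which agrees with the computed correction.

To row units: 0.04 m is 0.0667, 0.0026 m is 0.0043.

Request:
nudge_tcp:
  moves:
    - {"pos": [-0.0013, 0.0043, 0.0083], "finger_gap": 0.2}
    - {"pos": [-0.0013, 0.0043, 0.025], "finger_gap": 0.2}
    - {"pos": [-0.0013, 0.0043, 0.0417], "finger_gap": 0.2}
    - {"pos": [-0.0013, 0.0043, 0.055], "finger_gap": 0.2}
    - {"pos": [-0.0013, 0.0043, 0.0633], "finger_gap": 0.2}
    - {"pos": [-0.0013, 0.0043, 0.0667], "finger_gap": 0.2}
    - {"pos": [-0.0013, 0.0043, 0.0667], "finger_gap": 0.2}
    - {"pos": [-0.0013, 0.0043, 0.0667], "finger_gap": 0.2}
    - {"pos": [-0.0013, 0.0043, 0.0667], "finger_gap": 0.2}

```text
t: 16.8
tool_pos: [0.5158, 0.2619, 0.0571]
tcp_rot: [-180.0, -0.0, -10.7]
wrist_force: [-0.0, 0.6, -0.8]
grip_width: 0.362
gripper_force: 49.9
```

Run:
```python
from h import *
S=[]
for i in range(4):
    s=telemetry.read_state();im=eyes.grab_frame("wrist" if i<3 else "scene");S.append(np.r_[s["tool_pos"],s["tcp_rot"]])
    if i==0: cv2.imwrite("pics/w9.png",cv2.resize(im[130:370,200:440,::-1],None,fx=2.5,fy=2.5))
print(np.round(S,4));d=np.array([.5166,.2617,.057])-np.mean(S,0)[:3];print(rot(s).T@d,s["wrist_force"],s["gripper_force"])
cv2.imwrite("pics/s9.png",cv2.resize(im[110:180,300:400,::-1],None,fx=6,fy=6,interpolation=2))
w=cv2.imread("pics/w9.png");s9=cv2.imread("pics/s9.png");cv2.imwrite("pics/c9.png",np.hstack([cv2.resize(w,(400,400)),cv2.resize(s9,(400,280))[:400] if 0 else cv2.copyMakeBorder(cv2.resize(s9,(400,280)),0,120,0,0,0)]))
```

```text
[[ 5.158000e-01  2.619000e-01  5.710000e-02 -1.799698e+02 -3.200000e-02
  -1.074100e+01]
 [ 5.158000e-01  2.619000e-01  5.710000e-02 -1.799716e+02 -3.050000e-02
  -1.074150e+01]
 [ 5.158000e-01  2.619000e-01  5.710000e-02 -1.799744e+02 -2.850000e-02
  -1.073880e+01]
 [ 5.157000e-01  2.618000e-01  5.710000e-02 -1.799771e+02 -2.500000e-02
  -1.074360e+01]]
[8.36645952e-04 1.15362438e-05 1.23636807e-04] [ 0.12986603 -0.52688818  0.22380358] 49.88340139389038
```

View pics/c9.png

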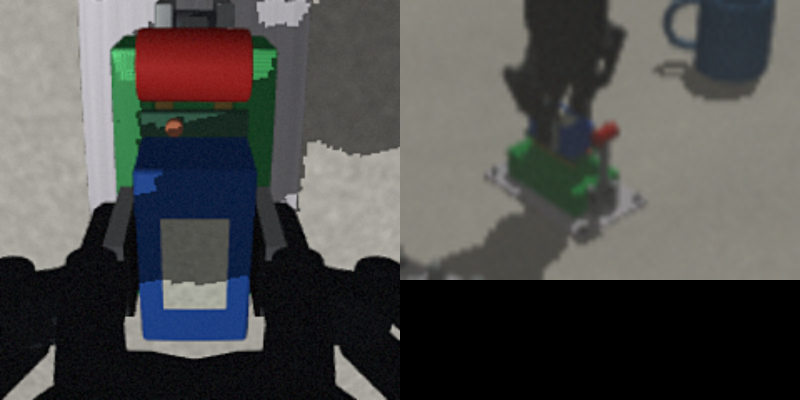

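The module is centred across the slots: slots at x = 165 and 223, board 139–248. The scene view shows it hovering clear with the lever upright. One last check along x before handing in.

Run:
```python
from h import *
s=telemetry.read_state();o=np.array([.5138,.2622,0]);y=np.radians(-10.8);ex=np.array([np.cos(y),np.sin(y),0])
f=lambda u,v,z:((onz("wrist",200+u*.6,130+v*.6,z,s)-o)@ex).round(4)
print("board front",f(193,111,.051),f(193,111,.055),"socket far edge",f(120,48,.032),f(265,48,.032),"can front/back top",f(193,170,.081),f(193,340,.081))
```

```text
board front 0.0334 0.0347 socket far edge 0.0493 0.0493 can front/back top 0.0273 -0.0297
```

```bash
python3 -c "
from bench import manip, eyes, telemetry, workorder
print(workorder.finish_job())"
```

```text
the job is handed in; nothing more can be done
None
```

I handed the job in: lever at its stop (about 1.4 rad), blue module carried over the connector box and held level about 11 mm above the socket, centred to within about 2 mm by my measurements; no verdict was returned.

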